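# Snap the drain cap onto the rinse tray's stub

### The job

Lift the upturned clay cup off the drain stub in the white rinse tray and stand it, still mouth down, in the middle of the bare square tile. Then press the grey snap cap straight down over the stub, through the click, until it is fully home, and keep pressing firmly after the click: finish while still holding the cap and pushing it down, without letting go. Leave the other things where they are.

Things in the scene. Friction and masses are not known exactly. Their poses are not given: they have to be found in the camera images.
- stub: Grey drain stub, fixed upright in the tray; origin at its foot's centre, on the tray's floor, z up. Flange 42 mm wide, 4 mm high; post 27 mm in diameter, 40 mm high. Four sprung steel balls (centres 26 mm above the origin, at its +x, -x, +y, -y sides) stand out 4 mm from the post and give way inward. The cup is over it at the start.
- stub_top (a point): Centre of the stub's flat top, 18 mm wide, 40 mm above its foot; the 6 mm below it taper out to 27 mm as a lead-in. When the cap is fully home its ceiling rests here and its origin is 16 mm above the stub's (24 mm below this point).
- cup: Clay-coloured cup standing mouth down over the stub; origin at the centre of its mouth (its lowest plane), z up towards its foot. 80 mm high, straight wall 58 mm in outer diameter up to 62 mm, then a shoulder in to a 40 mm foot on top; inside 50 mm wide and 68 mm deep. About 0.15 to 0.3 kg. At the start its rim rests on the tray's floor.
- cap: Grey snap cap standing mouth down on the table; origin at its mouth's centre, z up. Skirt 45 mm in diameter, 28 mm high, then a grip knob; about 50 g. A bead inside the mouth leaves a 29 mm opening, above it the bore is 38 mm; ceiling 24 mm above the mouth. It fits the stub at any yaw.
- cap_knob (a point): Middle of the cap's round grip knob, 20 mm in diameter, 24 mm high, 40 mm above the cap's origin. Pushed over the stub, the bead meets the balls with the cap's origin 30 mm above the stub's, resists with up to about 9 N until about 24 mm, then snaps past (force drops, the cap pulls itself down) and stops at 16 mm, fully home. Then keep pushing down with about 8 to 20 N to the end.
- tile: Bare square tile, bisque-coloured, 120 x 120 x 10 mm, fixed on the table; origin at the centre of its underside, edges along its x and y. Its top, 10 mm up, is where the cup goes. An identical tile nearby carries the bowl.
- tray: White plastic rinse tray, fixed, 250 (x) x 300 (y) mm, walls 35 mm high and 6 mm thick, floor 6 mm thick; origin at the centre of its underside.
- bowl: Bystander: clay-coloured bowl, 114 mm wide, 55 mm high, on the other tile; origin under its foot.
- rib: Bystander: flat wooden rib 34 x 85 x 8 mm lying in the tray; origin at the centre of its underside.
- paddle: Bystander: flat wooden modelling paddle, 133 mm long (its y), up to 18 mm wide, 8 mm thick, lying in the tray; origin near the middle of its underside.
- jar: Bystander: small pale jar with white lid, 56 mm wide, 75 mm high; origin under its foot.
- mug: Bystander: blue glazed cup without handle, 72 mm wide, 70 mm high; origin under its foot.
- slip_bowl: Bystander: dark brown bowl of pale slip, 132 mm wide, 60 mm high; origin under its foot.
There are look-alikes about, which are no part of the job. Leave any purple or red look-alike of the cup alone.

How it is judged:
By the outcome, as a careful person would: the job done as asked, in the order asked, and still so for the second after the job is handed in, while the arm keeps its last pose, push and grip.
It also fails if it takes over 64 s, if anything falls off the work surface, if the arm or the gripper's body presses on something with over 40 N, if the wrist force passes 120 N, or if a joint passes its speed limit or range.

### The arm

A 7-joint arm with a two-finger parallel gripper is mounted at the origin on the work surface. World frame = base frame: x ahead of the robot, y to its left, z up, the work surface at z = 0. Lengths are in m, angles in rad, forces in N, time in s.
With the tool pointing down it reaches from about 0.4 to 0.85 m from the base axis. Payload 10.4 kg.
Tool frame: the origin (TCP) lies midway between the tips of the shut fingers; the grasp point (between the pads) lies 19 mm behind it (robot.pinch_z is the distance from the TCP to the grasp point, in m); z points along the fingers, y is the direction in which the jaws open and shut (so a half turn about z gives the same grasp; the last joint's range is limited). The gripper opens to 87 mm and grips with 3 to 60 N. Pads are 19 mm wide; open, the fingers measure 117 mm over their backs; the gripper's body (75 mm by 190 mm) begins 51 mm behind the grasp point.
Start: joints at [-1.267, 0.332, -0.065, 1.46, 0.022, 1.35, -0.088], TCP at [0.201, 0.592, 0.194] pointing down, gripper open.
Joint ranges: [-2.6, 2.6], [-0.5, 2.12], [-1.47, 1.34], [0.16, 2.42], [-1.27, 4.41], [0.06, 2.06], [-2.6, 2.6]. Speed limits (rad/s): [2.22, 2.22, 2.79, 2.79, 3.14, 3.14, 3.14].

### API

Orientations are given as a rotation vector (axis times angle).
In Python, from cell import robot, vision, ticket gives the robot as it stands.
- The arm moves only by the shell command python3 -m handwheel 'ROWS' [OPENING] [FORCE]. ROWS is JSON, a list of rows, each an object of numbers: "x", "y", "z": the shift along the world's x, y, z in m; "yaw": the turn about the world's z in rad. In form: [{"x": .., "y": .., "z": .., "yaw": ..}, ...]. A call has 1 to 10 rows; each row shifts and turns the commanded pose from where the row before left it; what a row does not reach is not made up. A row lasts 1/8 s, in which the tool goes at most 62.5 mm and 10.7 degrees, less where a joint would pass 70% of its speed; a pose out of reach is approached as far as the arm can. A call is refused whole if a number of a shift passes 0.0625 or a number of a turn 0.188, either way. A call with a gripper value outside its range is refused whole. OPENING is the closure, from 0 (fully open) to 1 (shut), set as the call begins (- or left out, the last holds). The fingers move at their own pace and stop on an object; FORCE is the grip in N (left out, the last holds). Time passes only in rows, so rows that do not move let the fingers close. It gives the time, the measured TCP pose, the force and the opening at its end, in the units of the state.
- robot.read_state(): the state, without advancing time (a new reading comes with each control period).
- vision.capture(name): name is "scene" or "top"; returns a dict with "pixels" (384x512x3 uint8, red, green, blue), "fx", "fy", "cx", "cy" (pixels), "extrinsics" (4x4, takes a point from camera to world coordinates). Camera axes: x right, y down, z forward; pixel columns grow to the right and rows downward; lengths in m; the calibration is good to about 2 mm. A picture is of the moment at which its call begins. There is no depth.
- ticket.hand_in(): hands the job in, once; it reports no verdict.
The state is a dict: "time_s": time; "q": joint angles; "qvel": joint speeds; "joint_torque": joint torques, N m; "ee_pos": TCP position; "tool_rot": TCP orientation; "ft_force": force on the tool from outside, world axes, zero at the start; "torque": the same for the moment, N m; "grip_width": opening from 0.0 (shut) to 1.0 (fully open).
Only numpy, scipy, OpenCV 4.12 (cv2) and the standard library are available. Lean on these libraries where they do the work, as an engineer would, in place of code of your own. Each camera call takes 0.05 s, during which the arm holds its last target.

## Working session

There is one attempt and no reset: what is moved stays moved. The work goes in short steps, Python scripts to look and compute and a shell command to move; the robot and the scene stay as the last step left them, time stands still between calls to the robot, and variables do not carry over. Pictures are saved under pics/ and viewed, and the job is handed in when it is done.

```bash
mkdir -p pics; ls
cat > h.py <<'E'
import cv2, numpy as np
from cell import robot, vision, ticket
def snap(n,f,crop=None,s=1):
    c=vision.capture(n); im=c['pixels'][:,:,::-1].copy()
    np.savez(f'pics/{n}.npz',**{k:c[k] for k in c})
    if crop: u0,v0,u1,v1=crop; im=im[v0:v1,u0:u1]
    if s!=1: im=cv2.resize(im,None,fx=s,fy=s,interpolation=cv2.INTER_CUBIC)
    cv2.imwrite('pics/'+f,im); return c
def w(n,u,v,z):
    c=np.load(f'pics/{n}.npz'); E=c['extrinsics']
    d=E[:3,:3]@np.array([(u-c['cx'])/c['fx'],(v-c['cy'])/c['fy'],1]); o=E[:3,3]
    return o+d*(z-o[2])/d[2]
def px(n,p):
    c=np.load(f'pics/{n}.npz'); E=c['extrinsics']
    q=E[:3,:3].T@(np.array(p)-E[:3,3]); return c['fx']*q[0]/q[2]+c['cx'],c['fy']*q[1]/q[2]+c['cy']
E
python3 - <<'E'
from h import *
for n in('scene','top'):
    c=snap(n,n+'0.png',s=1.5); print(n,c['fx'],c['cx'],c['cy'],c['extrinsics'].round(3).tolist())
s=robot.read_state(); print(s,robot.pinch_z)
E
```

```text
pics
scene 368.54098549913647 264.7138049367968 195.082722489426 [[0.109, 0.815, -0.57, 1.191], [0.994, -0.089, 0.062, -0.034], [-0.0, -0.573, -0.819, 0.987], [0.0, 0.0, 0.0, 1.0]]
top 471.0820795358825 258.87677324706056 194.721331387734 [[-0.002, -0.998, 0.059, 0.481], [-1.0, 0.002, 0.003, 0.054], [-0.003, -0.059, -0.998, 1.257], [0.0, 0.0, 0.0, 1.0]]
{'time_s': 0.1, 'q': array([-1.26659606,  0.33285177, -0.06468799,  1.46082119,  0.02160082,
        1.34990775, -0.08850404]), 'qvel': array([-0.00261006, -0.00253663,  0.00044779, -0.00285883,  0.00013201,
       -0.00128792,  0.00130199]), 'joint_torque': array([ 1.06549716e-03, -6.24536777e+01,  2.45293725e-02, -3.90720534e+01,
       -6.13658968e-02,  3.65356123e-02,  2.93386051e-05]), 'ee_pos': array([0.20052617, 0.5915658 , 0.19362384]), 'tool_rot': array([-5.11025905e-01, -3.09959875e+00,  2.01684206e-03]), 'ft_force': array([0.73206034, 0.84679511, 0.51423847]), 'torque': array([-0.04663515, -0.025292  , -0.00301849]), 'grip_width': 0.9998727711895646} 0.0187
```

View pics/scene0.png

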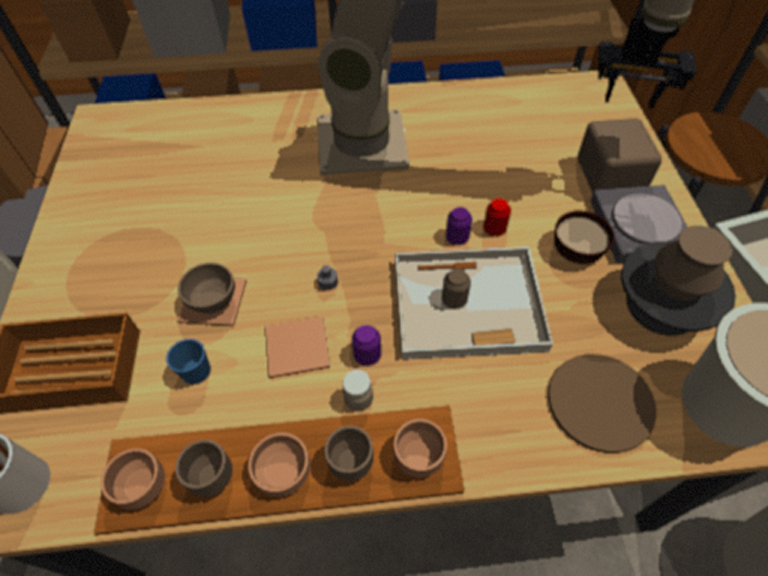

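View pics/top0.png

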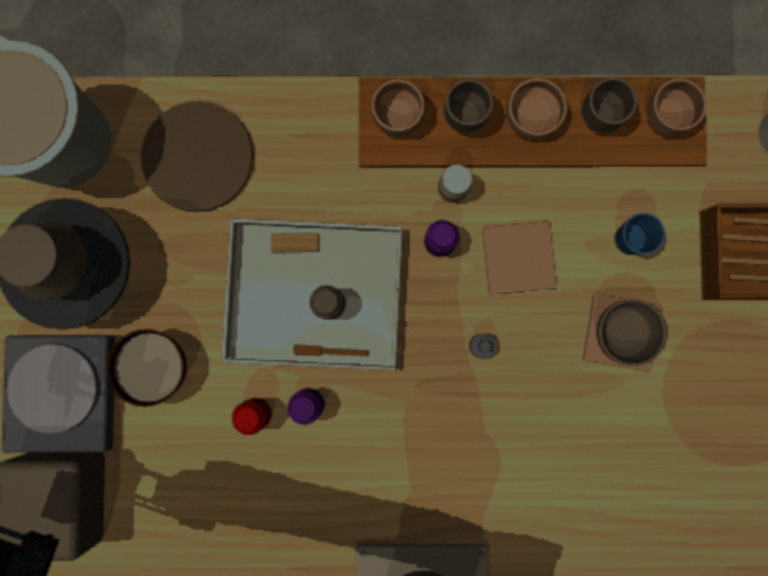

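Scene and top views: the cup is in the tray (top 327,302 at 1.5x), the cap at (484,345), the bare tile around (519,257), with purple look-alikes next to the tile and the tray. Next I'll zoom in on these.

Run:
```python
from h import *
im=np.load('pics/top.npz')['pixels'][:,:,::-1]
def cr(im,u0,v0,s,w,h): return cv2.resize(im[v0:v0+h,u0:u0+w],None,fx=s,fy=s,interpolation=cv2.INTER_CUBIC)
a=cr(im,190,170,8,50,70); b=cr(im,290,170,5,90,74)
a=cv2.convertScaleAbs(a,alpha=1.6);b=cv2.convertScaleAbs(b,alpha=1.6)
cv2.imwrite('pics/a.png',a);cv2.imwrite('pics/b.png',b)
im=np.load('pics/scene.npz')['pixels'][:,:,::-1]
c=cr(im,170,165,5,160,90); cv2.imwrite('pics/c.png',c)
```

```text
(no output)
```

View pics/a.png

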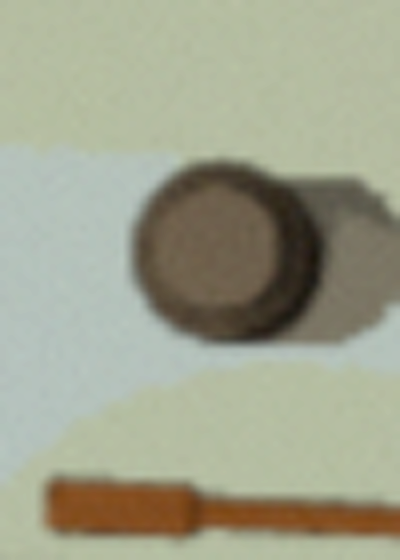

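View pics/b.png

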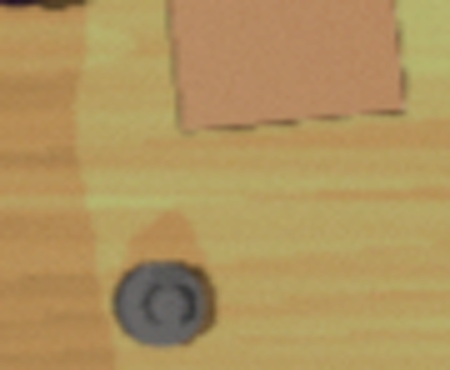

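View pics/c.png

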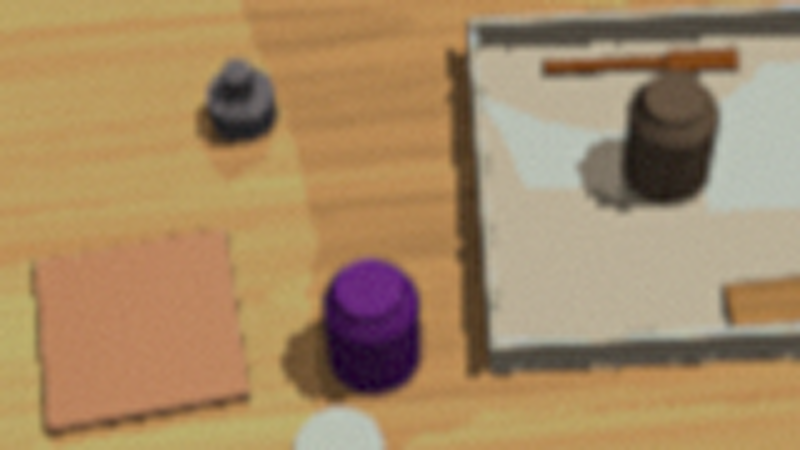

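Run:
```python
from h import *
f=lambda u,v,u0,v0,s:((u+.5)/s-.5+u0,(v+.5)/s-.5+v0)
print('cup top',w('top',*f(216,246,190,170,8),.086)); print('cup scene',w('scene',*f(675,98,170,165,5),.086))
print('knob top',w('top',*f(169,305,290,170,5),.052),'skirt',w('top',*f(161,303,290,170,5),.028)); print('knob scene',w('scene',*f(238,70,170,165,5),.052))
for n,p in(('top',(345,170)),('scene',(198,230))):
    im=np.load(f'pics/{n}.npz')['pixels'][:,:,::-1]; im=cv2.GaussianBlur(im,(3,3),0)
    lab=cv2.cvtColor(im,cv2.COLOR_BGR2LAB).astype(float); ref=lab[p[1]-4:p[1]+5,p[0]-4:p[0]+5].mean((0,1))
    m=(np.linalg.norm((lab-ref)*[.4,1,1],axis=2)<7).astype(np.uint8)
    k,l,st,ce=cv2.connectedComponentsWithStats(m); i=l[p[1],p[0]]
    cs,_=cv2.findContours((l==i).astype(np.uint8),cv2.RETR_EXTERNAL,cv2.CHAIN_APPROX_NONE)
    c=max(cs,key=len)[:,0].astype(float)
    P=np.array([w(n,*q,.010)[:2] for q in c]).astype(np.float32)
    print(n,'tile',st[i],cv2.minAreaRect(P))
# cup bottom contact checks
print([px('top',p) for p in [(0.5,0,0)]])
```

```text
cup top [0.53642202 0.16334239 0.086     ]
cup scene [0.53730102 0.15975843 0.086     ]
knob top [ 0.4601367  -0.10621556  0.052     ] skirt [ 0.46076996 -0.10526094  0.028     ]
knob scene [ 0.46014669 -0.10686062  0.052     ]
top tile [ 321  146   50   53 2143] ((0.6132305264472961, -0.1726132333278656), (0.13322846591472626, 0.12220285087823868), 4.976477146148682)
scene tile [ 177  211   43   39 1297] ((0.6133069396018982, -0.17637242376804352), (0.11878760904073715, 0.11700959503650665), 5.504927635192871)
[(np.float64(280.78229722127196), np.float64(215.35159865588605))]
```

```bash
python3 -m handwheel '[{"z":0.03},{"x":0.03,"y":-0.04},{"x":0.035,"y":-0.045},{"x":0.035,"y":-0.045},{"x":0.035,"y":-0.045},{"x":0.035,"y":-0.045},{"x":0.035,"y":-0.045},{"x":0.035,"y":-0.045},{"x":0.035,"y":-0.045},{"x":0.03,"y":-0.04}]' 0 30
python3 - <<'E'
from h import *
print(robot.read_state()['q'].round(2))
# tile corners, top view enlarged
c=snap('top','t1.png',(310,135,390,210),8)
E
```

```text
[-1.27  0.33 -0.06  1.46  0.02  1.35 -0.09]$[0]: bad value
```

View pics/t1.png

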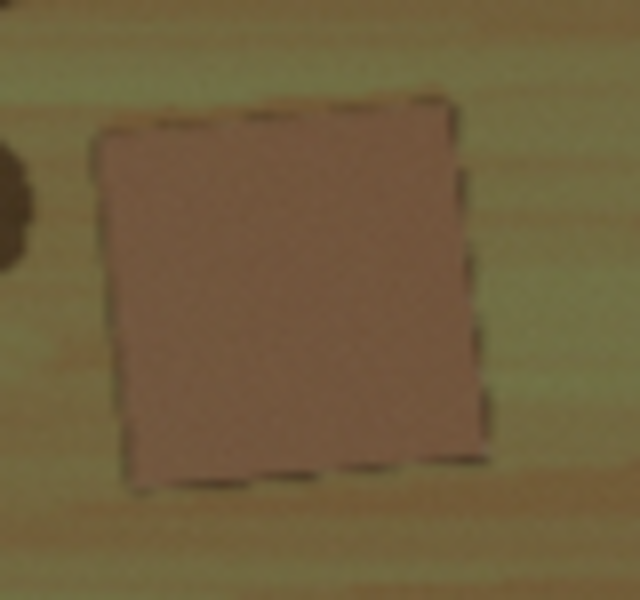

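The call was refused because each row seems to need all four keys. The tile's corners are at crop pixels (97,130), (453,97), (488,460) and (130,490).

```bash
python3 -m handwheel '[{"x":0,"y":0,"z":0.03,"yaw":0},{"x":0.03,"y":-0.04,"z":0,"yaw":0},{"x":0.035,"y":-0.045,"z":0,"yaw":0},{"x":0.035,"y":-0.045,"z":0,"yaw":0},{"x":0.035,"y":-0.045,"z":0,"yaw":0},{"x":0.035,"y":-0.045,"z":0,"yaw":0},{"x":0.035,"y":-0.045,"z":0,"yaw":0},{"x":0.035,"y":-0.045,"z":0,"yaw":0},{"x":0.035,"y":-0.045,"z":0,"yaw":0},{"x":0.03,"y":-0.04,"z":0,"yaw":0}]' 0 30
python3 - <<'E'
from h import *
f=lambda u,v:((u+.5)/8-.5+310,(v+.5)/8-.5+135)
P=np.array([w('top',*f(*q),.01) for q in((97,130),(453,97),(488,460),(130,490))]);print(P.round(4),P.mean(0))
s=robot.read_state();print(s['q'].round(2),s['ee_pos'].round(4))
snap('scene','s2.png',s=1.5)
E
```

```text
time_s: 1.4
ee_pos: [0.5066, 0.1949, 0.2243]
tool_rot: [0.512, 3.099, 0.0]
ft_force: [0.3, -0.4, -0.3]
grip_width: 1.001
[[ 0.6715 -0.1094  0.01  ]
 [ 0.6822 -0.2281  0.01  ]
 [ 0.561  -0.2378  0.01  ]
 [ 0.5513 -0.1191  0.01  ]] [ 0.61651972 -0.1735871   0.01      ]
[-0.71  0.13  0.29  1.65 -0.04  1.37  0.82] [0.5066 0.1949 0.2243]
```

View pics/s2.png

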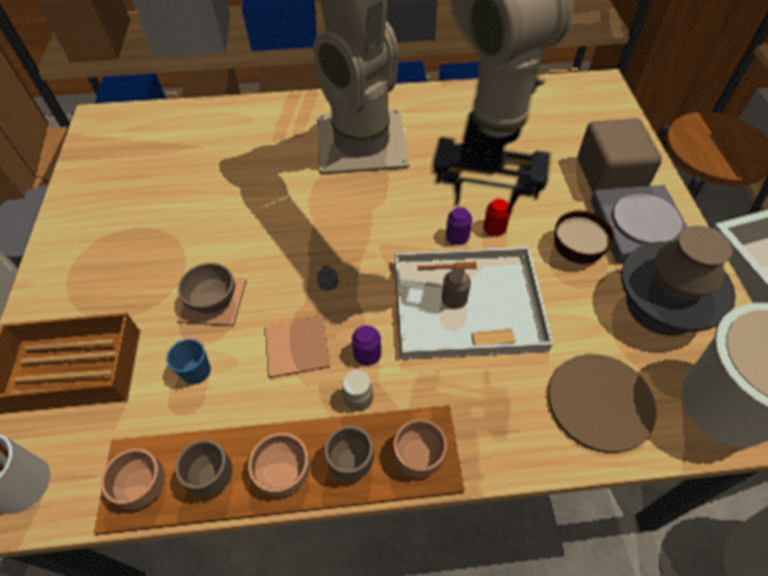

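```bash
python3 -m handwheel '[{"x":0.03,"y":-0.033,"z":0,"yaw":0},{"x":0,"y":0,"z":-0.03,"yaw":0},{"x":0,"y":0,"z":-0.04,"yaw":0},{"x":0,"y":0,"z":-0.03,"yaw":0},{"x":0,"y":0,"z":0,"yaw":0}]'
python3 - <<'E'
from h import *
s=robot.read_state();print(s['ee_pos'].round(4),s['ft_force'].round(1))
snap('scene','s3.png',(250,100,410,220),5)
E
```

```text
time_s: 2.08
ee_pos: [0.5339, 0.1635, 0.1223]
tool_rot: [-0.51, -3.096, 0.004]
ft_force: [-1.2, -0.2, 0.1]
grip_width: 1.002
[0.5339 0.1635 0.1223] [-1.2 -0.2  0.1]
```

View pics/s3.png

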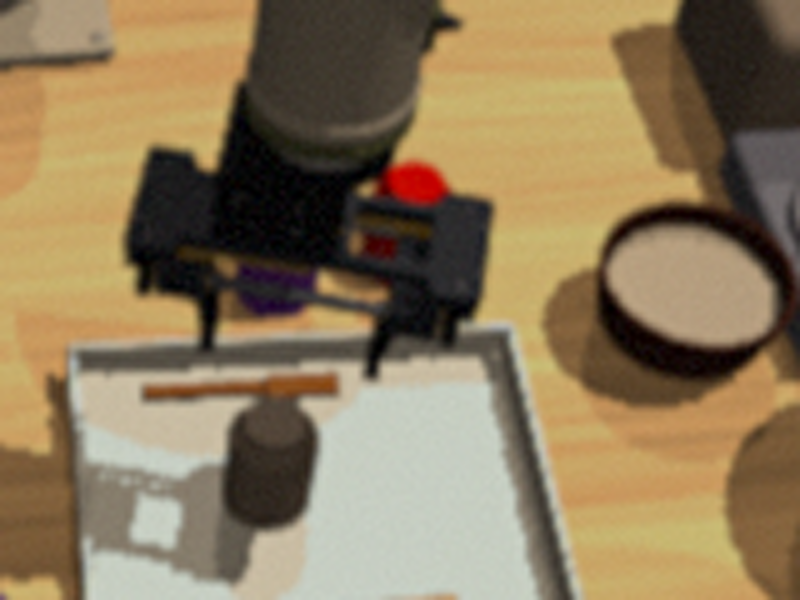

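Run:
```python
from h import *
s=robot.read_state();p=s['ee_pos'];print(p.round(4),s['qvel'].round(3),px('scene',p), w('scene',307.5,171.9,p[2]), px('scene',[p[0],p[1],.086]))
```

```text
[0.5351 0.1639 0.1242] [ 0.001 -0.023  0.005 -0.039  0.001  0.007 -0.   ] (np.float64(306.99831718348355), np.float64(175.79421687488264)) [0.52073456 0.16797852 0.12421576] (np.float64(305.82503405605166), np.float64(183.51055507261387))
```

Run:
```python
from h import *
c=snap('scene','s4.png',(270,140,350,200),10)
p=robot.read_state()['ee_pos'];print(p.round(4),px('scene',p))
snap('top','t4.png',(170,160,270,260),6)
print(px('top',p),px('top',[p[0],p[1],.086]))
```

```text
[0.5359 0.1642 0.1253] (np.float64(307.16343925692127), np.float64(175.77112263850142))
(np.float64(214.69755861389334), np.float64(199.7431468970575)) (np.float64(216.2309694526821), np.float64(200.50837020507458))
```

View pics/s4.png

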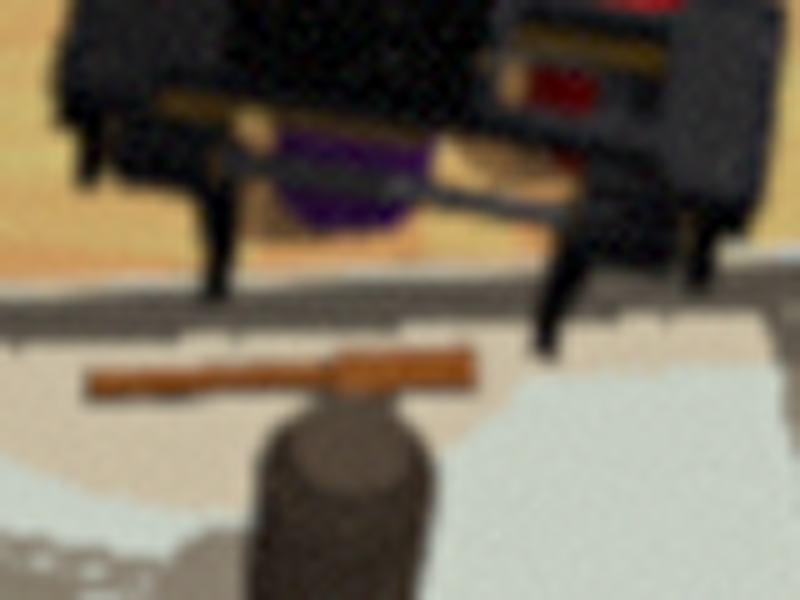

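View pics/t4.png

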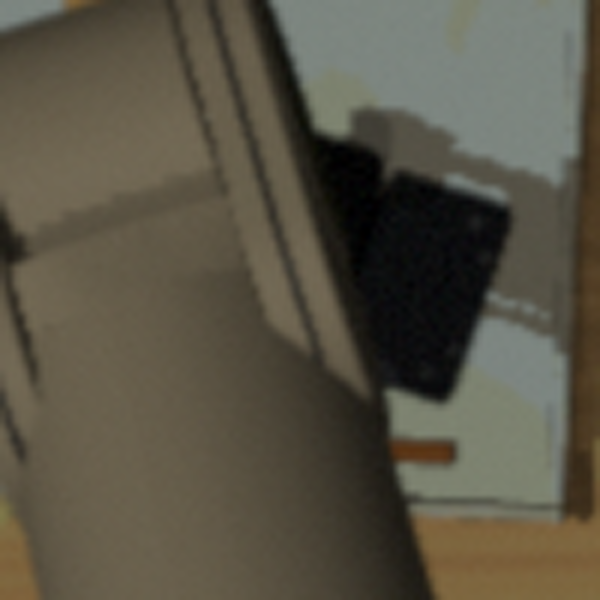

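```bash
python3 -m handwheel '[{"x":0,"y":0,"z":-0.03,"yaw":0},{"x":0,"y":0,"z":-0.03,"yaw":0},{"x":0,"y":0,"z":-0.02,"yaw":0},{"x":0,"y":0,"z":-0.013,"yaw":0},{"x":0,"y":0,"z":0,"yaw":0},{"x":0,"y":0,"z":0,"yaw":0},{"x":0,"y":0,"z":0,"yaw":0}]'
python3 - <<'E'
from h import *
s=robot.read_state();print(s['ee_pos'].round(4),s['ft_force'].round(1))
snap('scene','s5.png',(270,140,350,220),7)
E
```

```text
time_s: 3.1
ee_pos: [0.5362, 0.1642, 0.0323]
tool_rot: [0.511, 3.099, 0.002]
ft_force: [-0.0, -0.7, 0.0]
grip_width: 1.0
[0.5362 0.1642 0.0323] [-0.  -0.7  0. ]
```

View pics/s5.png

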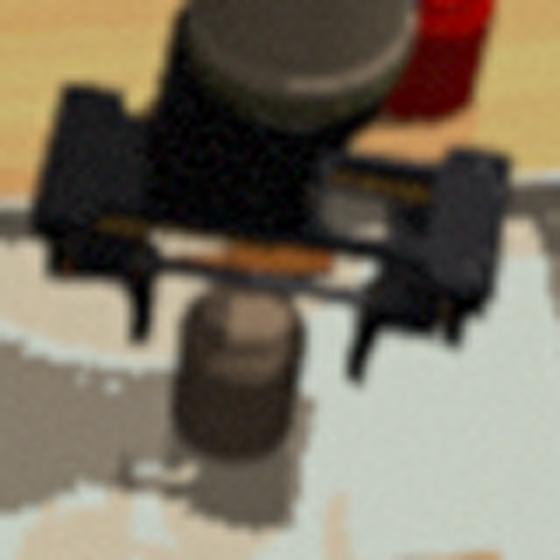

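```bash
python3 -m handwheel '[{"x":0,"y":0,"z":0,"yaw":0},{"x":0,"y":0,"z":0,"yaw":0},{"x":0,"y":0,"z":0,"yaw":0},{"x":0,"y":0,"z":0,"yaw":0},{"x":0,"y":0,"z":0,"yaw":0},{"x":0,"y":0,"z":0,"yaw":0},{"x":0,"y":0,"z":0,"yaw":0},{"x":0,"y":0,"z":0,"yaw":0}]' 1 30
python3 - <<'E'
from h import *
s=robot.read_state();print(s['ee_pos'].round(4),s['ft_force'].round(1),s['grip_width'])
snap('scene','s6.png',(270,140,350,220),7)
E
```

```text
time_s: 4.15
ee_pos: [0.5356, 0.1639, 0.0314]
tool_rot: [0.511, 3.1, -0.0]
ft_force: [-0.4, -1.7, 0.5]
grip_width: 0.648
[0.5356 0.1639 0.0314] [-0.4 -1.7  0.5] 0.6476105085211786
```

View pics/s6.png

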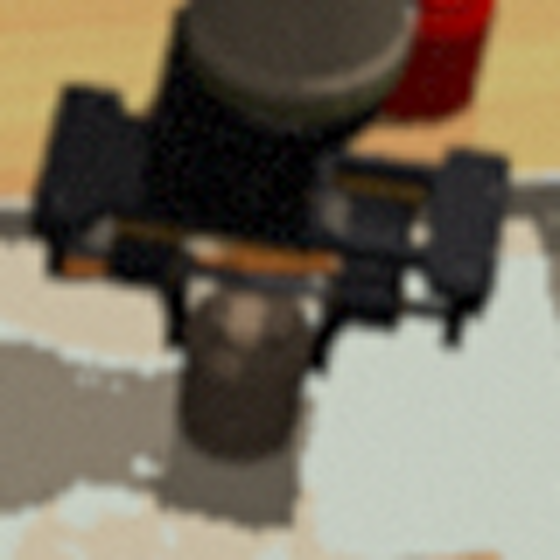

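Run:
```python
from h import *
g=lambda p:tuple(round(float(x)) for x in ((px('scene',p)[0]-270+.5)*7-.5,(px('scene',p)[1]-140+.5)*7-.5))
for x,y in((.5356,.1639),(.537,.1615)): print([g((x,y,z)) for z in(.006,.031,.04,.05,.068,.086)])
n=np.array([.32,.947])
for s in(-1,1): print([g((.5356+s*n[0]*.031,.1639+s*n[1]*.031,z)) for z in(.031,.04,.05)])
```

```text
[(238, 412), (243, 381), (245, 370), (247, 357), (250, 333), (254, 308)]
[(233, 415), (238, 384), (240, 373), (242, 360), (245, 336), (249, 311)]
[(175, 369), (177, 358), (178, 345)]
[(311, 393), (313, 382), (315, 369)]
```

Run:
```python
import cv2,numpy as np
im=np.load('pics/scene.npz')['pixels'][:,:,::-1][170:212,285:325]
im=cv2.convertScaleAbs(cv2.resize(im,None,fx=14,fy=14,interpolation=cv2.INTER_CUBIC),alpha=2.2)
cv2.imwrite('pics/s6b.png',im)
```

```text
(no output)
```

View pics/s6b.png

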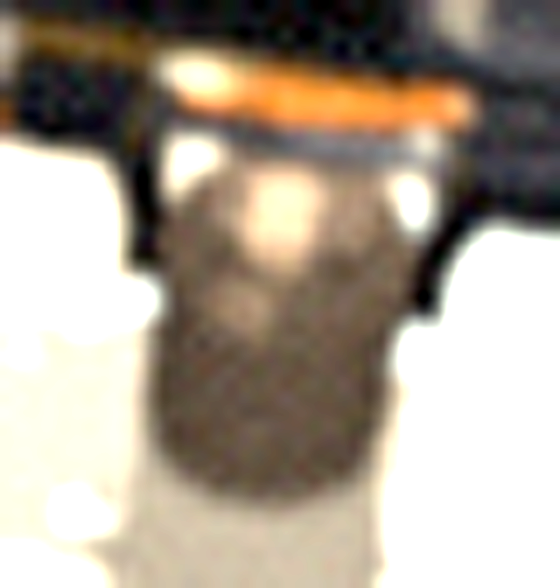

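```bash
python3 -m handwheel '[{"x":0,"y":0,"z":0.01,"yaw":0},{"x":0,"y":0,"z":0.01,"yaw":0},{"x":0,"y":0,"z":0,"yaw":0},{"x":0,"y":0,"z":0,"yaw":0}]' - 35
python3 - <<'E'
from h import *
s=robot.read_state();print(s['ee_pos'].round(4),s['ft_force'].round(1),s['grip_width'])
c=snap('scene','s7.png',(270,140,350,220),7)
im=cv2.convertScaleAbs(cv2.resize(c['pixels'][170:212,285:325,::-1],None,fx=14,fy=14,interpolation=cv2.INTER_CUBIC),alpha=2.2)
cv2.imwrite('pics/s7b.png',im)
E
```

```text
time_s: 4.7
ee_pos: [0.5355, 0.1641, 0.0514]
tool_rot: [-0.511, -3.1, -0.0]
ft_force: [-0.5, 0.1, -3.2]
grip_width: 0.642
[0.5355 0.1641 0.0514] [-0.5  0.1 -3.2] 0.6417735377882535
```

View pics/s7b.png

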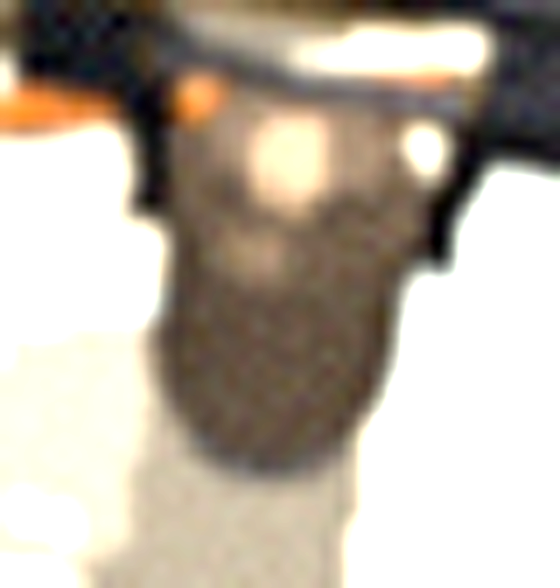

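Run:
```python
from h import *
print(w('scene',303.6,205.2,.006), w('scene',303.0,202.9,.026))
# tips in s6b
for z in(.031,.04,.05): print(w('scene',295.3,188.5,z)[:2],w('scene',315,192.0,z)[:2])
```

```text
[0.56128643 0.15954602 0.006     ] [0.56538613 0.15519528 0.026     ]
[0.51112214 0.13900018] [0.53158496 0.19921055]
[0.51752008 0.13737455] [0.5377903 0.1970182]
[0.5246289 0.1355683] [0.54468512 0.19458226]
```

View pics/s7.png

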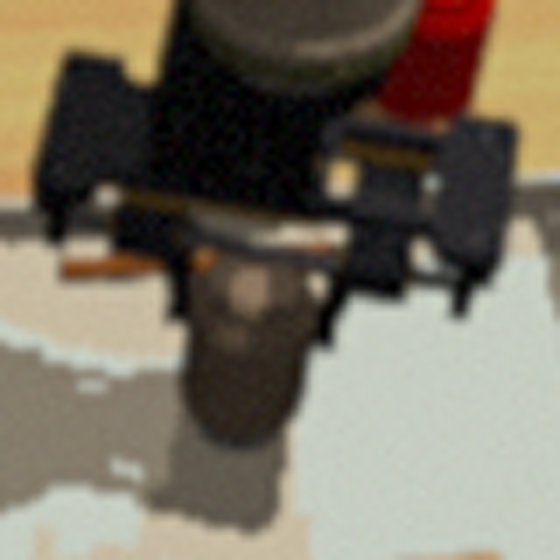

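```bash
python3 -m handwheel '[{"x":0,"y":0,"z":-0.007,"yaw":0},{"x":0,"y":0,"z":-0.007,"yaw":0},{"x":0,"y":0,"z":-0.005,"yaw":0},{"x":0,"y":0,"z":0,"yaw":0},{"x":0,"y":0,"z":0,"yaw":0}]'
python3 - <<'E'
from h import *
c=snap('scene','s8.png',(270,140,350,220),7)
im=cv2.convertScaleAbs(cv2.resize(c['pixels'][170:212,285:325,::-1],None,fx=14,fy=14,interpolation=cv2.INTER_CUBIC),alpha=2.2)
cv2.imwrite('pics/s8b.png',im)
E
```

```text
time_s: 5.38
ee_pos: [0.5356, 0.1639, 0.0323]
tool_rot: [-0.511, -3.1, -0.0]
ft_force: [-0.3, 0.5, -2.9]
grip_width: 0.643
```

View pics/s8b.png

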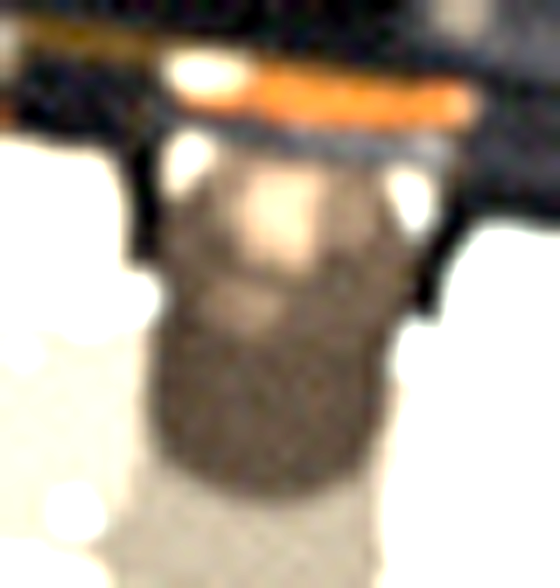

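```bash
python3 -m handwheel '[{"x":0,"y":0,"z":-0.002,"yaw":0},{"x":0,"y":0,"z":0,"yaw":0}]'; python3 -m handwheel '[{"x":0,"y":0,"z":0,"yaw":0},{"x":0,"y":0,"z":0,"yaw":0},{"x":0,"y":0,"z":0,"yaw":0},{"x":0,"y":0,"z":-0.005,"yaw":0},{"x":0,"y":0,"z":-0.004,"yaw":0},{"x":0,"y":0,"z":0,"yaw":0}]' 0.15
python3 - <<'E'
from h import *
c=snap('scene','s9.png',(270,140,350,220),7)
print(robot.read_state()['ft_force'])
im=cv2.convertScaleAbs(cv2.resize(c['pixels'][170:212,285:325,::-1],None,fx=14,fy=14,interpolation=cv2.INTER_CUBIC),alpha=2.2)
cv2.imwrite('pics/s9b.png',im)
E
```

```text
time_s: 5.68
ee_pos: [0.536, 0.164, 0.0313]
tool_rot: [0.511, 3.099, 0.001]
ft_force: [-4.3, -0.1, 7.0]
grip_width: 0.643
time_s: 6.42
ee_pos: [0.5352, 0.1638, 0.0208]
tool_rot: [-0.511, -3.099, 0.001]
ft_force: [0.1, 0.6, 0.5]
grip_width: 0.849
[ 0.65844162  0.15561814 -1.05371444]
```

View pics/s9b.png

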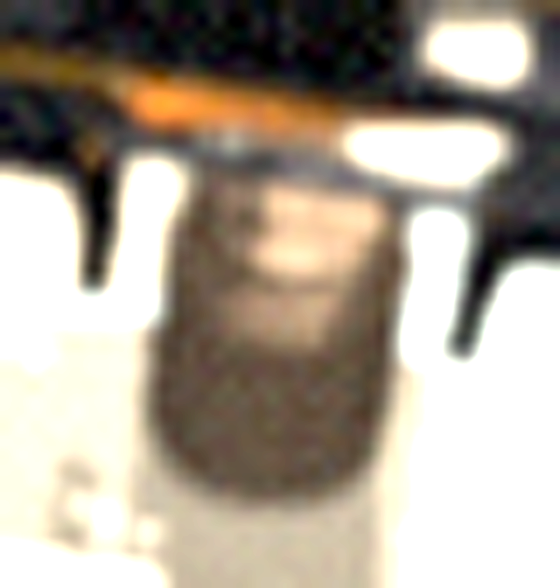

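```bash
python3 -m handwheel '[{"x":0,"y":0,"z":0,"yaw":0},{"x":0,"y":0,"z":0,"yaw":0},{"x":0,"y":0,"z":0,"yaw":0},{"x":0,"y":0,"z":0,"yaw":0},{"x":0,"y":0,"z":0,"yaw":0},{"x":0,"y":0,"z":0,"yaw":0}]' 1 40;  python3 -m handwheel '[{"x":0,"y":0,"z":0.01,"yaw":0},{"x":0,"y":0,"z":0.02,"yaw":0},{"x":0,"y":0,"z":0.02,"yaw":0},{"x":0,"y":0,"z":0.02,"yaw":0},{"x":0,"y":0,"z":0.02,"yaw":0},{"x":0,"y":0,"z":0.01,"yaw":0},{"x":0,"y":0,"z":0,"yaw":0}]'
python3 - <<'E'
from h import *
c=snap('scene','s10.png',(260,110,360,220),7)
print(robot.read_state()['ft_force'])
E
```

```text
time_s: 7.22
ee_pos: [0.5357, 0.164, 0.0215]
tool_rot: [0.511, 3.1, 0.0]
ft_force: [-0.0, 0.5, 0.9]
grip_width: 0.646
time_s: 8.1
ee_pos: [0.5358, 0.164, 0.1218]
tool_rot: [0.511, 3.099, 0.001]
ft_force: [0.0, -0.0, -3.1]
grip_width: 0.646
[-0.0050532   0.52143633 -2.0449844 ]
```

View pics/s10.png

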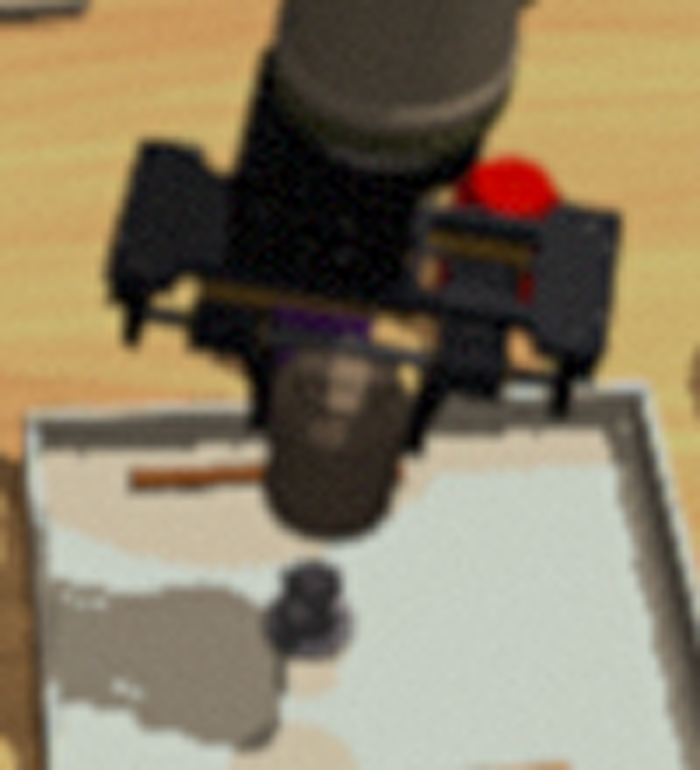

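```bash
python3 -m handwheel '[{"x":0,"y":0,"z":0.03,"yaw":0},{"x":0.005,"y":-0.03,"z":0,"yaw":0},{"x":0.009,"y":-0.04,"z":0,"yaw":0},{"x":0.009,"y":-0.04,"z":0,"yaw":0},{"x":0.009,"y":-0.04,"z":0,"yaw":0},{"x":0.009,"y":-0.04,"z":0,"yaw":0},{"x":0.009,"y":-0.04,"z":0,"yaw":0},{"x":0.009,"y":-0.04,"z":0,"yaw":0},{"x":0.012,"y":-0.04,"z":0,"yaw":0},{"x":0.008,"y":-0.03,"z":0,"yaw":0}]';  python3 -m handwheel '[{"x":0,"y":0,"z":-0.02,"yaw":0},{"x":0,"y":0,"z":0,"yaw":0},{"x":0,"y":0,"z":0,"yaw":0},{"x":0,"y":0,"z":0,"yaw":0}]'
python3 - <<'E'
from h import *
c=snap('scene','s11.png',(140,120,260,260),5)
c=snap('top','t11.png',(170,170,340,270),4)
s=robot.read_state();print(s['ee_pos'],s['q'].round(2))
E
```

```text
time_s: 9.4
ee_pos: [0.6142, -0.178, 0.1501]
tool_rot: [-0.513, -3.098, 0.001]
ft_force: [-0.6, 0.6, -3.1]
grip_width: 0.644
time_s: 9.9
ee_pos: [0.615, -0.1752, 0.1319]
tool_rot: [0.509, 3.099, 0.001]
ft_force: [0.1, 0.5, -3.2]
grip_width: 0.647
[ 0.61494928 -0.17555014  0.13192299] [-0.17  0.43  0.5   1.53 -0.22  1.24  1.61]
```

View pics/s11.png

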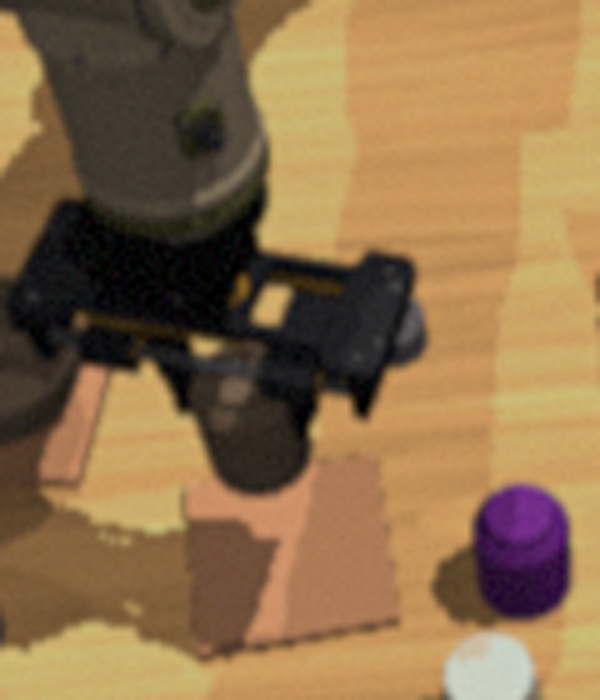

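View pics/t11.png

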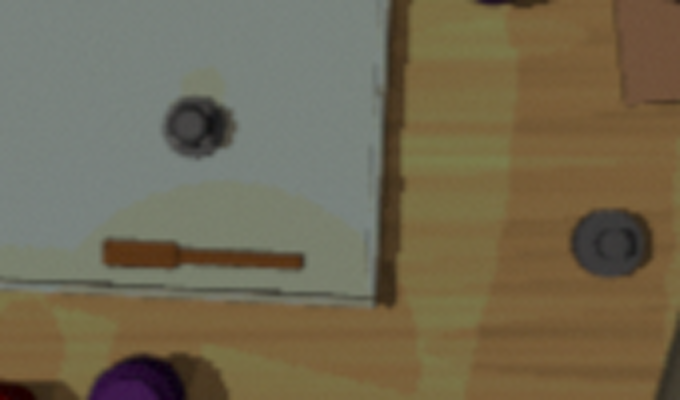

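```bash
python3 -m handwheel '[{"x":0,"y":0,"z":-0.025,"yaw":0},{"x":0,"y":0,"z":-0.03,"yaw":0},{"x":0,"y":0,"z":-0.025,"yaw":0},{"x":0,"y":0,"z":-0.015,"yaw":0},{"x":0,"y":0,"z":-0.006,"yaw":0},{"x":0,"y":0,"z":0,"yaw":0},{"x":0,"y":0,"z":0,"yaw":0},{"x":0,"y":0,"z":0,"yaw":0}]'
python3 - <<'E'
from h import *
c=snap('scene','s12.png',(160,160,250,260),7)
s=robot.read_state();print(s['ee_pos'])
g=lambda p:tuple(round(float(x)) for x in ((px('scene',p)[0]-160+.5)*7-.5,(px('scene',p)[1]-160+.5)*7-.5))
print([g((.615+dx,-.175+dy,.01)) for dx,dy in((0,0),(.029,0),(0,.029),(0,-.029))])
print('stub',[w('top',170+(u+.5)/4-.5,170+(v+.5)/4-.5,z) for u,v,z in((191,125,.046),(197,126,.008))])
im=np.load('pics/top.npz')['pixels'][:,:,::-1][185:220,200:240]
cv2.imwrite('pics/stub.png',cv2.convertScaleAbs(cv2.resize(im,None,fx=14,fy=14,interpolation=cv2.INTER_CUBIC),alpha=1.5))
E
```

```text
time_s: 11.0
ee_pos: [0.6151, -0.1762, 0.0312]
tool_rot: [0.511, 3.099, 0.0]
ft_force: [-0.1, 0.1, -2.7]
grip_width: 0.646
[ 0.61498819 -0.17611651  0.03098284]
[(269, 487), (269, 546), (336, 481), (202, 494)]
stub [array([0.53686705, 0.16497657, 0.046     ]), array([0.5379524 , 0.16447001, 0.008     ])]
```

View pics/s12.png

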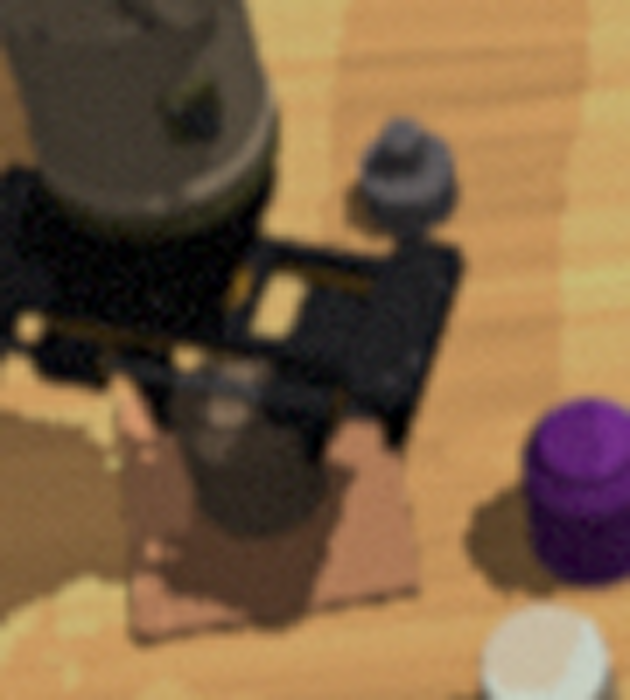

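View pics/stub.png

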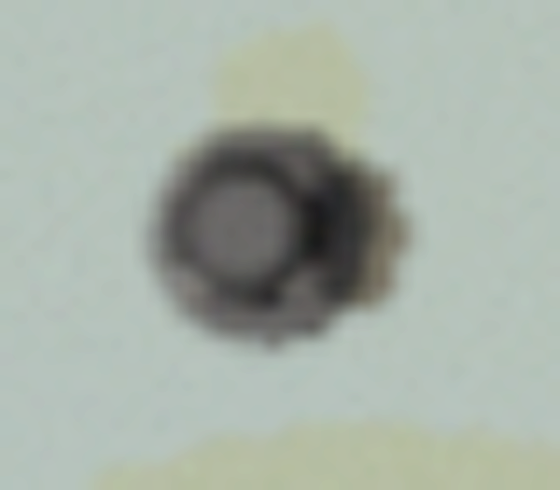

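```bash
python3 -m handwheel '[{"x":0.001,"y":0.003,"z":0,"yaw":0},{"x":0,"y":0,"z":-0.002,"yaw":0},{"x":0,"y":0,"z":-0.002,"yaw":0},{"x":0,"y":0,"z":-0.001,"yaw":0},{"x":0,"y":0,"z":0,"yaw":0},{"x":0,"y":0,"z":0,"yaw":0}]'
```

```text
time_s: 11.8
ee_pos: [0.6156, -0.173, 0.0255]
tool_rot: [-0.511, -3.1, -0.0]
ft_force: [-2.8, 0.5, 2.2]
grip_width: 0.643
```

```bash
python3 -m handwheel '[{"x":0,"y":0,"z":0,"yaw":0},{"x":0,"y":0,"z":0,"yaw":0},{"x":0,"y":0,"z":0,"yaw":0},{"x":0,"y":0,"z":0,"yaw":0},{"x":0,"y":0,"z":0,"yaw":0}]' 0.05 20; python3 -m handwheel '[{"x":0,"y":0,"z":0.02,"yaw":0},{"x":0,"y":0,"z":0.04,"yaw":0},{"x":0,"y":0,"z":0.05,"yaw":0},{"x":-0.02,"y":0.01,"z":0.02,"yaw":0},{"x":-0.045,"y":0.02,"z":0,"yaw":0},{"x":-0.045,"y":0.02,"z":0,"yaw":0},{"x":-0.045,"y":0.018,"z":0,"yaw":0},{"x":0,"y":0,"z":0,"yaw":0},{"x":0,"y":0,"z":0,"yaw":0},{"x":0,"y":0,"z":0,"yaw":0}]'
python3 - <<'E'
from h import *
c=snap('scene','s13.png',(150,90,290,260),4)
c=snap('top','t13.png',(290,130,390,210),7)
s=robot.read_state();print(s['ee_pos'],px('scene',s['ee_pos']))
E
```

```text
time_s: 12.42
ee_pos: [0.6157, -0.1731, 0.0254]
tool_rot: [0.511, 3.1, 0.0]
ft_force: [0.3, -1.5, -0.6]
grip_width: 0.944
time_s: 13.68
ee_pos: [0.4615, -0.1056, 0.1559]
tool_rot: [0.512, 3.099, -0.001]
ft_force: [0.8, -0.2, 0.3]
grip_width: 0.95
[ 0.46115917 -0.10553899  0.1553785 ] (np.float64(213.96352361546036), np.float64(157.57417227741152))
```

View pics/s13.png

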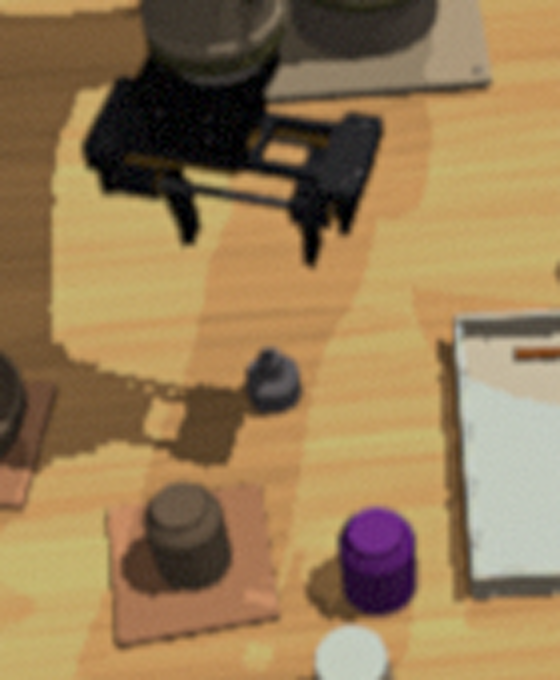

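View pics/t13.png

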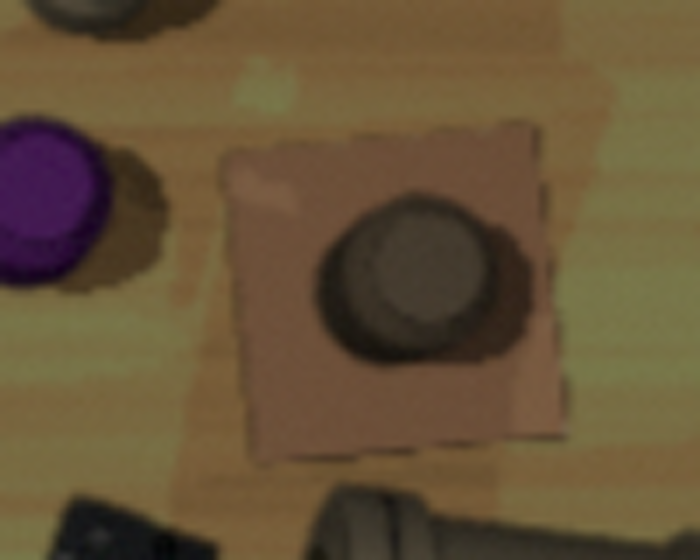

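Run:
```python
from h import *
f=lambda u,v:(290+(u+.5)/7-.5,130+(v+.5)/7-.5)
print(w('top',*f(430,265),.09),w('top',*f(396,295),.01))
F=lambda u,v:(150+(u+.5)/4-.5,90+(v+.5)/4-.5)
print(w('scene',*F(183,507),.09), 'tile',np.mean([w('scene',*F(*q),.01) for q in((110,512),(262,487),(277,615),(118,645))],0))
print('knob',w('scene',*F(270,355),.052))
im=np.load('pics/top.npz')['pixels'][:,:,::-1][170:220,300:350]
cv2.imwrite('pics/cap.png',cv2.convertScaleAbs(cv2.resize(im,None,fx=10,fy=10,interpolation=cv2.INTER_CUBIC),alpha=1.5))
S=lambda u,v:(200+(u+.5)/14-.5,185+(v+.5)/14-.5)
print('stub',w('top',*S(241,227),.046),w('top',*S(256,234),.008))
```

```text
[ 0.6174108  -0.17139068  0.09      ] [ 0.61535687 -0.17379655  0.01      ]
[ 0.61921643 -0.17064912  0.09      ] tile [ 0.61888788 -0.17611313  0.01      ]
knob [ 0.4592121  -0.10706702  0.052     ]
stub [0.53719262 0.16658675 0.046     ] [0.5376264  0.16726649 0.008     ]
```

View pics/cap.png

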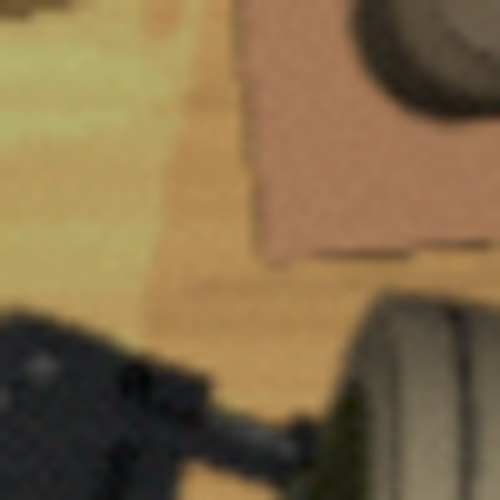

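```bash
python3 -m handwheel '[{"x":-0.001,"y":-0.0005,"z":-0.03,"yaw":0},{"x":0,"y":0,"z":-0.035,"yaw":0},{"x":0,"y":0,"z":-0.03,"yaw":0},{"x":0,"y":0,"z":-0.02,"yaw":0},{"x":0,"y":0,"z":-0.01,"yaw":0},{"x":0,"y":0,"z":0,"yaw":0},{"x":0,"y":0,"z":0,"yaw":0},{"x":0,"y":0,"z":0,"yaw":0}]' 0.4
python3 - <<'E'
from h import *
c=snap('scene','s14.png',(180,130,260,210),7)
s=robot.read_state();print(s['ee_pos'],s['ft_force'])
E
```

```text
time_s: 14.78
ee_pos: [0.4602, -0.1056, 0.0311]
tool_rot: [0.511, 3.099, 0.001]
ft_force: [-0.3, -0.2, -0.7]
grip_width: 0.599
[ 0.46011139 -0.10555227  0.03099123] [ 0.42937081 -0.09212189 -0.15275643]
```

View pics/s14.png

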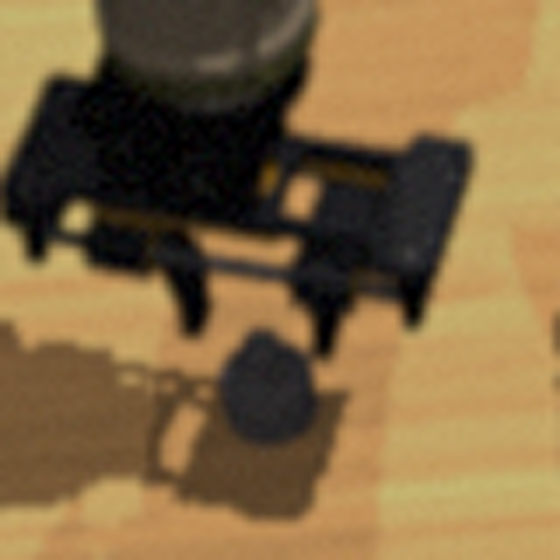

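```bash
python3 -m handwheel '[{"x":0,"y":0,"z":0,"yaw":0},{"x":0,"y":0,"z":0,"yaw":0},{"x":0,"y":0,"z":0,"yaw":0}]' 0.66
python3 - <<'E'
from h import *
c=snap('scene','s15.png',(195,150,245,200),12)
s=robot.read_state();print(s['ee_pos'],s['ft_force'],s['grip_width'])
p=s['ee_pos'];print([tuple(np.round((np.array(px('scene',[p[0],p[1],z]))-[195,150]+.5)*12)) for z in(.028,.031,.04,.052)])
E
```

```text
time_s: 15.2
ee_pos: [0.4596, -0.1055, 0.0304]
tool_rot: [0.511, 3.1, 0.0]
ft_force: [-0.1, -0.3, 0.5]
grip_width: 0.376
[ 0.45962149 -0.10552387  0.03037902] [-0.67176831 -0.37182118  0.33503046] 0.35945478247598167
[(np.float64(287.0), np.float64(401.0)), (np.float64(286.0), np.float64(395.0)), (np.float64(282.0), np.float64(374.0)), (np.float64(277.0), np.float64(347.0))]
```

View pics/s15.png

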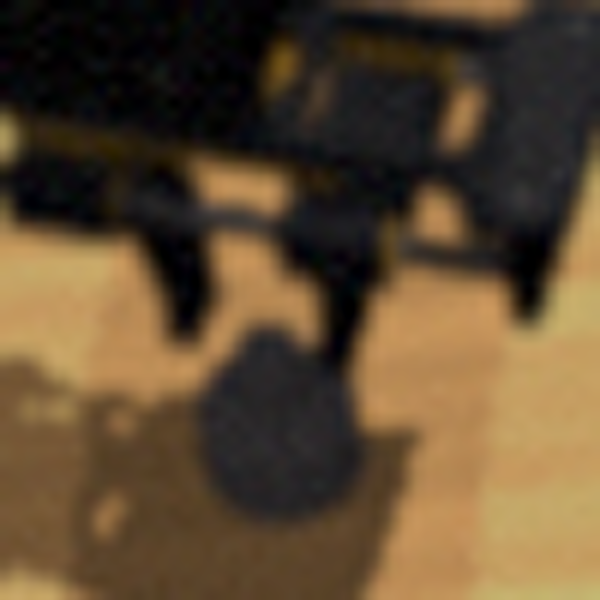

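Run:
```python
from h import *
im=np.load('pics/scene.npz')['pixels'][:,:,::-1][165:197,203:235]
im=cv2.resize(im,None,fx=18,fy=18,interpolation=cv2.INTER_CUBIC).astype(float)
cv2.imwrite('pics/s15b.png',np.clip(im*3.2,0,255).astype(np.uint8))
```

```text
(no output)
```

View pics/s15b.png

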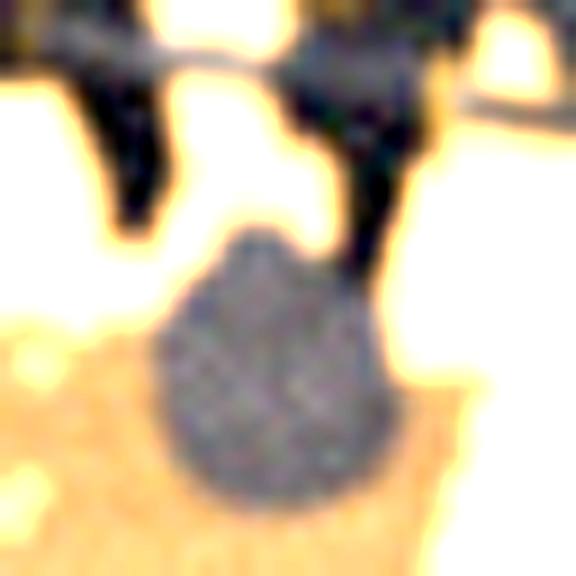

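```bash
python3 -m handwheel '[{"x":0,"y":0,"z":-0.002,"yaw":0},{"x":0,"y":0,"z":-0.001,"yaw":0},{"x":0,"y":0,"z":0,"yaw":0}]'; python3 -m handwheel '[{"x":0,"y":0,"z":-0.001,"yaw":0},{"x":0,"y":0,"z":-0.001,"yaw":0},{"x":0,"y":0,"z":0,"yaw":0}]'; python3 -m handwheel '[{"x":0,"y":0,"z":-0.001,"yaw":0},{"x":0,"y":0,"z":-0.001,"yaw":0},{"x":0,"y":0,"z":0,"yaw":0}]'
```

```text
time_s: 15.62
ee_pos: [0.4595, -0.1055, 0.0272]
tool_rot: [-0.511, -3.099, 0.0]
ft_force: [-0.3, 0.6, -0.1]
grip_width: 0.338
time_s: 16.0
ee_pos: [0.4595, -0.1055, 0.0253]
tool_rot: [-0.511, -3.1, -0.0]
ft_force: [-0.1, -0.4, -0.6]
grip_width: 0.337
time_s: 16.38
ee_pos: [0.4595, -0.1055, 0.0233]
tool_rot: [-0.511, -3.1, -0.0]
ft_force: [-0.3, 0.5, 0.3]
grip_width: 0.337
```

```bash
python3 -m handwheel '[{"x":0,"y":0,"z":-0.001,"yaw":0},{"x":0,"y":0,"z":-0.001,"yaw":0},{"x":0,"y":0,"z":0,"yaw":0}]';python3 -m handwheel '[{"x":0,"y":0,"z":0,"yaw":0},{"x":0,"y":0,"z":0,"yaw":0},{"x":0,"y":0,"z":0,"yaw":0},{"x":0,"y":0,"z":0,"yaw":0},{"x":0,"y":0,"z":0,"yaw":0}]' 1 50;  python3 - <<'E'
from h import *
c=snap('scene','s16.png',(203,165,235,197),18)
im=cv2.imread('pics/s16.png').astype(float)
cv2.imwrite('pics/s16.png',np.clip(im*3.2,0,255).astype(np.uint8))
E
```

```text
time_s: 16.75
ee_pos: [0.4596, -0.1055, 0.0213]
tool_rot: [-0.511, -3.1, -0.0]
ft_force: [1.0, -0.6, 0.2]
grip_width: 0.338
time_s: 17.38
ee_pos: [0.4596, -0.1056, 0.0214]
tool_rot: [0.511, 3.1, 0.0]
ft_force: [0.1, 0.0, 0.1]
grip_width: 0.188
```

View pics/s16.png

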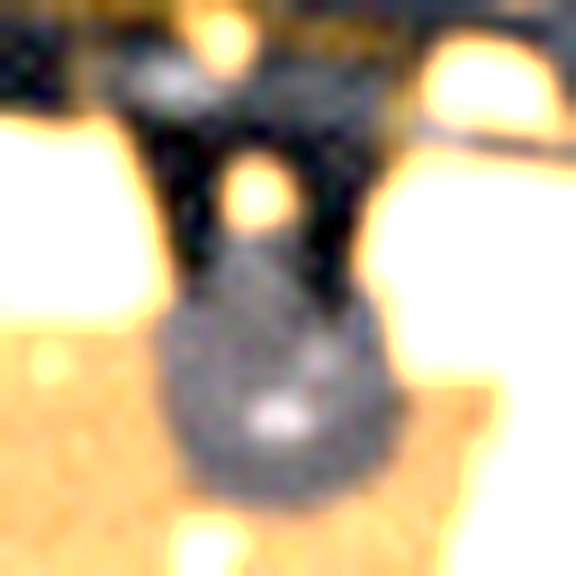

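```bash
python3 -m handwheel '[{"x":0,"y":0,"z":0.03,"yaw":0},{"x":0,"y":0,"z":0.05,"yaw":0},{"x":0,"y":0.01,"z":0.05,"yaw":0},{"x":0.01,"y":0.035,"z":0,"yaw":0},{"x":0.012,"y":0.04,"z":0,"yaw":0},{"x":0.012,"y":0.04,"z":0,"yaw":0},{"x":0.012,"y":0.04,"z":0,"yaw":0},{"x":0.012,"y":0.04,"z":0,"yaw":0},{"x":0.01,"y":0.035,"z":0,"yaw":0},{"x":0.0095,"y":0.031,"z":0,"yaw":0}]';python3 -m handwheel '[{"x":0,"y":0,"z":-0.02,"yaw":0},{"x":0,"y":0,"z":-0.03,"yaw":0},{"x":0,"y":0,"z":-0.016,"yaw":0},{"x":0,"y":0,"z":0,"yaw":0},{"x":0,"y":0,"z":0,"yaw":0},{"x":0,"y":0,"z":0,"yaw":0}]';  python3 - <<'E'
from h import *
c=snap('scene','s17.png',(285,160,330,210),12)
im=cv2.imread('pics/s17.png').astype(float)
cv2.imwrite('pics/s17.png',np.clip(im*2,0,255).astype(np.uint8))
c=snap('top','t17.png',(150,150,290,250),5)
p=robot.read_state()['ee_pos'];print(p)
g=lambda q:tuple(np.round((np.array(px('scene',q))-[285,160]+.5)*12))
print('cap mouth',g((p[0],p[1],p[2]-.0214)),g((p[0]+.0225,p[1],p[2]-.0214)),'stub top',g((.537,.1655,.046)),'foot',g((.537,.1655,.006)),g((.558,.1655,.006)))
E
```

```text
time_s: 18.68
ee_pos: [0.5371, 0.167, 0.1511]
tool_rot: [-0.51, -3.1, -0.0]
ft_force: [0.2, -0.0, -0.1]
grip_width: 0.193
time_s: 19.42
ee_pos: [0.5378, 0.1656, 0.0865]
tool_rot: [0.511, 3.098, 0.002]
ft_force: [0.6, -0.1, 0.3]
grip_width: 0.188
[0.53752036 0.16561879 0.08611308]
cap mouth (np.float64(256.0), np.float64(344.0)) (np.float64(272.0), np.float64(415.0)) stub top (np.float64(249.0), np.float64(385.0)) foot (np.float64(236.0), np.float64(471.0)) (np.float64(249.0), np.float64(536.0))
```

View pics/s17.png

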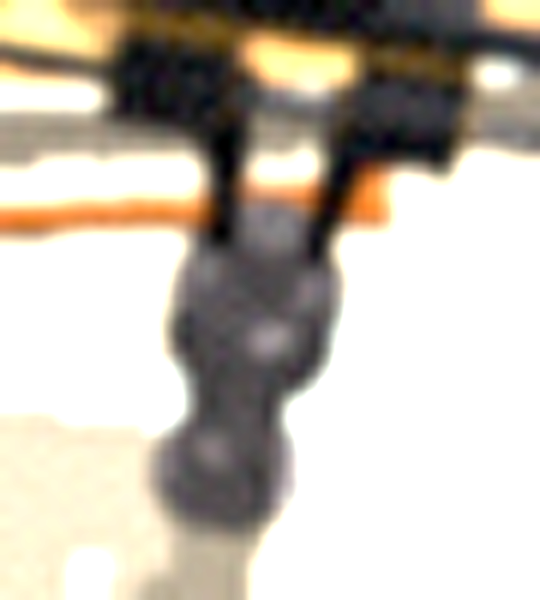

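View pics/t17.png

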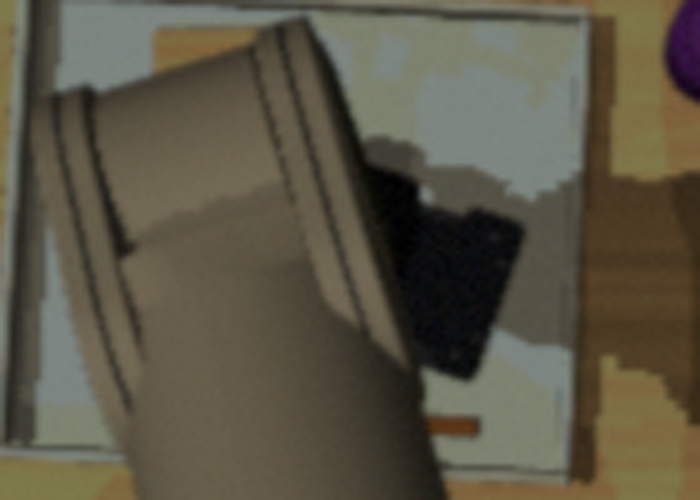

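Run:
```python
from h import *
ims=[]
for i in range(6):
    ims.append(vision.capture('scene')['pixels'][:,:,::-1][165:210,288:322].astype(float))
im=np.mean(ims,0)
im=np.clip((im-20)*3.5,0,255).astype(np.uint8)
cv2.imwrite('pics/s18.png',cv2.resize(im,None,fx=16,fy=16,interpolation=cv2.INTER_CUBIC)[:600])
p=robot.read_state()['ee_pos'];print(p)
cap=np.load('pics/scene.npz')
def g(q): return (np.array(px('scene',q))-[288,165]+.5)*16
t=np.linspace(0,2*np.pi,60)
ov=cv2.imread('pics/s18.png')
def ring(x,y,z,r,c):
    cv2.polylines(ov,[np.array([g((x+r*np.cos(a),y+r*np.sin(a),z)) for a in t]).astype(np.int32)],True,c,1)
z0=p[2]-.0214
ring(p[0],p[1],z0,.0225,(0,0,255));ring(p[0],p[1],z0+.028,.0225,(0,0,255));ring(p[0],p[1],z0+.052,.01,(0,0,255))
ring(.537,.1655,.006,.021,(0,255,0));ring(.537,.1655,.01,.021,(0,255,0));ring(.537,.1655,.046,.009,(0,255,0))
cv2.imwrite('pics/s18o.png',ov)
```

```text
[0.53713494 0.16545053 0.08545118]
```

View pics/s18.png

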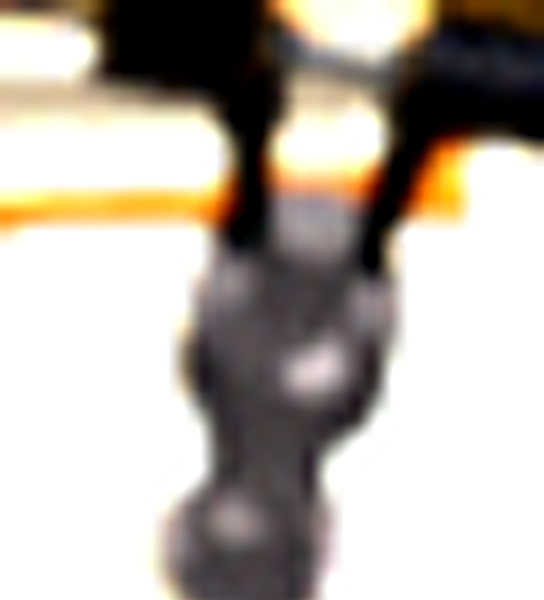

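View pics/s18o.png

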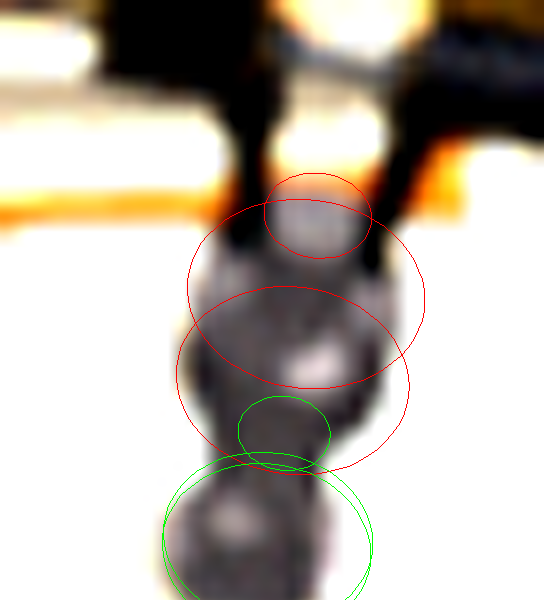

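```bash
python3 -m handwheel '[{"x":0,"y":0,"z":-0.008,"yaw":0},{"x":0,"y":0,"z":-0.008,"yaw":0},{"x":0,"y":0,"z":-0.003,"yaw":0},{"x":0,"y":0,"z":0,"yaw":0},{"x":0,"y":0,"z":0,"yaw":0}]'; python3 -m handwheel '[{"x":0,"y":0,"z":-0.001,"yaw":0},{"x":0,"y":0,"z":-0.001,"yaw":0},{"x":0,"y":0,"z":0,"yaw":0}]';python3 -m handwheel '[{"x":0,"y":0,"z":-0.001,"yaw":0},{"x":0,"y":0,"z":-0.001,"yaw":0},{"x":0,"y":0,"z":0,"yaw":0}]'
```

```text
time_s: 20.45
ee_pos: [0.5373, 0.1655, 0.0665]
tool_rot: [0.511, 3.099, 0.0]
ft_force: [0.7, 0.3, -0.1]
grip_width: 0.186
time_s: 20.82
ee_pos: [0.5371, 0.1654, 0.0643]
tool_rot: [-0.511, -3.1, -0.0]
ft_force: [-0.7, -0.4, -0.2]
grip_width: 0.186
time_s: 21.2
ee_pos: [0.5371, 0.1654, 0.0623]
tool_rot: [-0.511, -3.1, 0.0]
ft_force: [-0.7, -0.8, 0.2]
grip_width: 0.191
```

```bash
python3 -m handwheel '[{"x":0,"y":0,"z":-0.001,"yaw":0},{"x":0,"y":0,"z":-0.001,"yaw":0},{"x":0,"y":0,"z":0,"yaw":0}]'; python3 -m handwheel '[{"x":0,"y":0,"z":-0.001,"yaw":0},{"x":0,"y":0,"z":-0.001,"yaw":0},{"x":0,"y":0,"z":0,"yaw":0}]';python3 -m handwheel '[{"x":0,"y":0,"z":-0.001,"yaw":0},{"x":0,"y":0,"z":-0.001,"yaw":0},{"x":0,"y":0,"z":0,"yaw":0}]'
```

```text
time_s: 21.58
ee_pos: [0.537, 0.1654, 0.0602]
tool_rot: [-0.511, -3.1, 0.0]
ft_force: [0.4, 0.6, -0.5]
grip_width: 0.19
time_s: 21.95
ee_pos: [0.5371, 0.1654, 0.0583]
tool_rot: [-0.511, -3.1, 0.0]
ft_force: [0.4, -0.1, 0.4]
grip_width: 0.185
time_s: 22.32
ee_pos: [0.5373, 0.1658, 0.0565]
tool_rot: [0.511, 3.099, 0.001]
ft_force: [-0.2, 1.9, 0.8]
grip_width: 0.186
```

Contact with the balls is starting where expected, and the side forces are small. I'll keep pressing.

```bash
python3 -m handwheel '[{"x":0,"y":0,"z":-0.001,"yaw":0},{"x":0,"y":0,"z":-0.001,"yaw":0},{"x":0,"y":0,"z":0,"yaw":0}]'; python3 -m handwheel '[{"x":0,"y":0,"z":-0.001,"yaw":0},{"x":0,"y":0,"z":-0.001,"yaw":0},{"x":0,"y":0,"z":0,"yaw":0}]';python3 -m handwheel '[{"x":0,"y":0,"z":-0.001,"yaw":0},{"x":0,"y":0,"z":-0.001,"yaw":0},{"x":0,"y":0,"z":0,"yaw":0}]'
```

```text
time_s: 22.7
ee_pos: [0.5382, 0.1658, 0.0554]
tool_rot: [0.511, 3.098, 0.002]
ft_force: [0.7, 1.6, 7.5]
grip_width: 0.192
time_s: 23.08
ee_pos: [0.5386, 0.1659, 0.0538]
tool_rot: [0.511, 3.097, 0.003]
ft_force: [0.4, 0.8, 8.5]
grip_width: 0.186
time_s: 23.45
ee_pos: [0.538, 0.1658, 0.0513]
tool_rot: [0.511, 3.098, 0.002]
ft_force: [-0.3, 1.4, 5.5]
grip_width: 0.189
```

```bash
python3 -m handwheel '[{"x":0,"y":0,"z":-0.001,"yaw":0},{"x":0,"y":0,"z":-0.001,"yaw":0},{"x":0,"y":0,"z":0,"yaw":0}]'; python3 -m handwheel '[{"x":0,"y":0,"z":-0.001,"yaw":0},{"x":0,"y":0,"z":-0.001,"yaw":0},{"x":0,"y":0,"z":0,"yaw":0}]';python3 -m handwheel '[{"x":0,"y":0,"z":-0.001,"yaw":0},{"x":0,"y":0,"z":-0.001,"yaw":0},{"x":0,"y":0,"z":0,"yaw":0}]'
```

```text
time_s: 23.82
ee_pos: [0.5366, 0.1655, 0.0478]
tool_rot: [-0.511, -3.099, 0.001]
ft_force: [-0.0, 1.7, -2.8]
grip_width: 0.187
time_s: 24.2
ee_pos: [0.5364, 0.1652, 0.0455]
tool_rot: [-0.511, -3.098, 0.001]
ft_force: [0.4, 1.5, -9.3]
grip_width: 0.19
time_s: 24.58
ee_pos: [0.5371, 0.1653, 0.0444]
tool_rot: [-0.511, -3.1, 0.0]
ft_force: [-0.8, -0.2, -3.5]
grip_width: 0.189
```

```bash
python3 -m handwheel '[{"x":0,"y":0,"z":-0.001,"yaw":0},{"x":0,"y":0,"z":0,"yaw":0},{"x":0,"y":0,"z":0,"yaw":0}]';python3 -m handwheel '[{"x":0,"y":0,"z":-0.001,"yaw":0},{"x":0,"y":0,"z":0,"yaw":0},{"x":0,"y":0,"z":0,"yaw":0}]'
```

```text
time_s: 24.95
ee_pos: [0.5374, 0.1655, 0.0437]
tool_rot: [0.511, 3.099, 0.001]
ft_force: [-0.0, 0.6, -0.6]
grip_width: 0.186
time_s: 25.32
ee_pos: [0.5375, 0.1656, 0.0428]
tool_rot: [0.511, 3.099, 0.001]
ft_force: [-0.2, -0.4, 4.6]
grip_width: 0.191
```

```bash
python3 -m handwheel '[{"x":0,"y":0,"z":-0.001,"yaw":0},{"x":0,"y":0,"z":0,"yaw":0},{"x":0,"y":0,"z":0,"yaw":0},{"x":0,"y":0,"z":0,"yaw":0}]';python3 -m handwheel '[{"x":0,"y":0,"z":-0.001,"yaw":0},{"x":0,"y":0,"z":0,"yaw":0},{"x":0,"y":0,"z":0,"yaw":0},{"x":0,"y":0,"z":0,"yaw":0}]'
```

```text
time_s: 25.82
ee_pos: [0.538, 0.1655, 0.0426]
tool_rot: [0.511, 3.098, 0.001]
ft_force: [-2.8, -1.0, 12.3]
grip_width: 0.19
time_s: 26.32
ee_pos: [0.5384, 0.1654, 0.0424]
tool_rot: [0.511, 3.097, 0.002]
ft_force: [-5.4, -2.6, 19.9]
grip_width: 0.188
```

```bash
python3 -m handwheel '[{"x":0,"y":0,"z":0.0007,"yaw":0},{"x":0,"y":0,"z":0,"yaw":0},{"x":0,"y":0,"z":0,"yaw":0},{"x":0,"y":0,"z":0,"yaw":0}]';python3 -m handwheel '[{"x":0,"y":0,"z":0,"yaw":0},{"x":0,"y":0,"z":0,"yaw":0},{"x":0,"y":0,"z":0,"yaw":0},{"x":0,"y":0,"z":0,"yaw":0},{"x":0,"y":0,"z":0,"yaw":0},{"x":0,"y":0,"z":0,"yaw":0}]'
python3 - <<'E'
from h import *
snap('scene','s20.png',(150,110,350,260),4)
f=[]
for i in range(4):
    vision.capture('top'); f.append(robot.read_state()['ft_force'][2].round(1))
print(f)
E
```

```text
time_s: 26.82
ee_pos: [0.5381, 0.1655, 0.0425]
tool_rot: [0.511, 3.098, 0.002]
ft_force: [-3.4, -3.3, 14.1]
grip_width: 0.181
time_s: 27.58
ee_pos: [0.5381, 0.1655, 0.0425]
tool_rot: [0.511, 3.098, 0.002]
ft_force: [-2.2, -2.7, 13.4]
grip_width: 0.192
[np.float64(13.7), np.float64(14.2), np.float64(14.9), np.float64(14.4)]
```

View pics/s20.png

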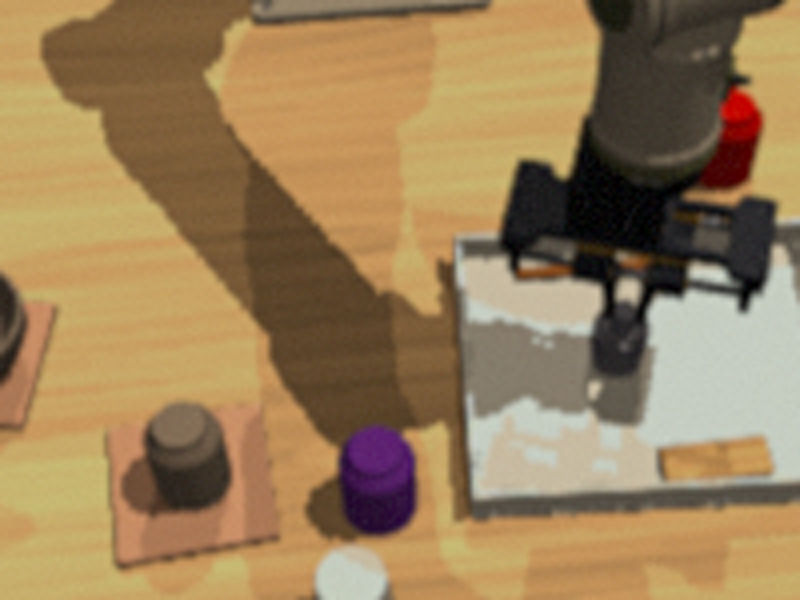

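The picture shows the cap seated over the stub and still gripped at (618,340), and the cup standing mouth down on the tile at (187,455). The push is a steady 14 N or so, so I'm handing in.

```bash
python3 -c "
from cell import ticket
print(ticket.hand_in())"
```

```text
the job is handed in; nothing more can be done
None
```

I lifted the cup off the stub and stood it mouth down on the bare tile. I then pressed the cap over the stub, through the click and fully home, and handed in at about 28 s while still gripping it and pushing down.

- **Cap:** Resistance peaked at about 8.5 N. The cap then pulled itself down (about −9 N) and stopped at about 43 mm tool height, close to where I expected fully home. The push held at 13–15 N over the last second before hand-in. Pressing it in briefly reached 19.9 N before I backed off. About 3–4 N of side force stayed on the tool.
- **Cup:** It sits about 2–5 mm off the tile's centre, mostly in y. The two cameras disagree by a few mm, so that figure is rough.
- **Regrip:** On the first lift the cup seemed to rise less in the picture than the fingers did. I set it back down, gripped it lower and lifted again without trouble.
- **Other objects:** I kept clear of the bystanders and look-alikes. The last picture shows the bystanders in view where they were. It was cropped, so it did not cover the whole table, and I took no full view at the end.

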